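Screw the gas elbow home, barb to the chamber inlet

ROBOT

A 6-joint arm with a two-finger parallel gripper is mounted at the origin on the work surface. World frame = base frame: x ahead of the robot, y to its left, z up, the work surface at z = 0. Lengths are in m, angles in rad, forces in N, time in s.
With the tool pointing down it reaches from about 0.4 to 0.925 m from the base axis. Payload 3.4 kg.
Tool frame: the origin (TCP) lies midway between the tips of the shut fingers; the grasp point (between the pads) lies 19 mm behind it; z points along the fingers, y is the line along which they close (so a half turn about z gives the same grasp; the last joint's range is limited). The gripper opens to 85 mm and grips with 20 to 120 N. Pads are 22 mm wide; open, the fingers measure 114 mm over their backs; the gripper's body (76 mm by 85 mm) begins 54 mm behind the grasp point. The pads swing forward as they close: fully open they stand 13 mm farther back than shut.
Start: joints at [-1.19, 0.307, 1.506, -0, 1.328, -0.073], TCP at [0.253, -0.517, 0.231] pointing down, gripper open.
Joint ranges: [-3.12, 3.12], [-1.05, 2.28], [0.14, 2.33], [-1.42, 4.57], [0.1, 2.73], [-2.68, 2.68]. Speed limits (rad/s): [2.57, 2.57, 3.14, 3.14, 3.14, 3.14].

INTERFACE

Orientations are given as a 3x3 rotation matrix whose columns are the frame's x, y, z axes.
In Python, from plant import robot gives the robot as it stands.
- The arm moves only by the tool move_arm, never from a script. Its argument "moves" is a list that holds one entry, the list of rows, each a list of 5 numbers: the shift along the tool's x, y, z in mm, then the turn about the tool's z in rad, then the opening, from -1 (shut) to 1 (fully open), so that 0 is half open. A call has 1 to 20 rows; each row is the pose to reach, as a shift and turn from the pose commanded when the call began, along the tool's axes at that moment; what a row does not reach only later rows make up. A row lasts 1/10 s, in which the tool goes at most 50 mm and 8.59 degrees, less where a joint would pass 70% of its speed; a pose out of reach is approached as far as the arm can. A call with a gripper value outside its range is refused whole. The fingers move at their own pace and stop on an object; "squeeze" is the grip in N (left out, the last holds). Time passes only in rows, so rows that repeat a pose let the fingers close. It gives the time, the measured TCP pose, the force, the opening and the grip force at its end, in the units of the state.
- robot.state(): the state, without advancing time (a new reading comes with each control period).
- robot.snapshot(name): name is "scene" or "side" or "wrist"; returns a dict with "image" (384x512x3 uint8, blue, green, red), "K" (3x3 intrinsics, pixels), "k1" (the pictures are not rectified: a ray, as slopes to the right and down, at radius r is drawn at 1 + k1 r^2 times it, then the intrinsics apply), "world_to_cam" (4x4, takes a point from world to camera coordinates). Camera axes: x right, y down, z forward; pixel columns grow to the right and rows downward; lengths in m; the calibration is good to about 2 mm. A picture is of the moment at which its call begins. There is no depth.
- robot.finish_job(): hands the job in; it is judged then, once.
Trained networks look in a picture, given as the dict that the camera call returned (one of the last four; its "shot" number tells which), for a name from the list of things; names that differ only in an ending like _2 or _b are one class to them, and where a whole thing is asked for, a point or a joint stands for the part that bears it (a point fixed in the world has none). Each returns a list of dicts, best first, with "conf" (0 to 1); they miss things now and then, are a little off and sometimes report something else, mostly with a low value. They report only what shows in the picture. A call takes as long as a camera call. They do not tell look-alikes from the thing itself.
- robot.find_in(picture, label): "box" ([centre column, centre row, width, height] in pixels, round what is visible of it).
- robot.masks_of(picture, label): "region" (384x512 bool, what is visible of it) and "box" ([centre column, centre row, width, height] in pixels, round what is visible of it).
The state is a dict: "time_s": time; "qpos": joint angles; "joint_vel": joint speeds; "effort": joint torques, N m; "ee_pos": TCP position; "tool_rot": TCP orientation; "force": force on the tool from outside, world axes, zero at the start; "torque": the same for the moment, N m; "grip_width": finger opening in m; "gripper_force": force on a finger pad.
Only numpy, scipy, OpenCV 4.12 (cv2) and the standard library are available. Lean on these libraries where they do the work, as an engineer would, in place of code of your own. Each camera call takes 0.05 s, during which the arm holds its last target. There are 200 camera calls.

TASK

Pick up the brass elbow and screw it clockwise into the threaded port on top of the clamped gas block: find the start of the thread by feel, turn until the collar squeezes the rubber seal and the resistance rises, and stop with its hose barb pointing straight at the barb of the chamber inlet. Let go of it there. Never force it, and leave the straight fitting beside it where it stands.

Things in the scene. Friction and masses are not known exactly. Their poses are not given: they have to be found in the camera images.
- elbow_body (a point): Brass elbow, loose, standing upright on its spigot. Point: in its square wrench body (30 x 30 mm, 24 to 66 mm above the foot), on the spigot axis, 48 mm above the foot; grip the two flats left and right of the barb. x axis along the barb, z up. Under the wrench part a collar 42 mm across, 4 mm thick, then a spigot 22 mm across, 20 mm long. 0.19 to 0.30 kg.
- elbow_collar (a point): Centre of the underside of the elbow's collar, on the spigot axis, 20 mm above its foot. Below it the spigot carries two round thread lugs 5 mm thick, one to each side (along the elbow's y), reaching 16.7 mm from the axis, lowest line 8.7 mm above the foot. The spigot's last 5 mm taper to 17 mm as a lead-in.
- elbow_barb (a point): Open tip of the elbow's hose barb, 62 mm out along the elbow's x axis from the spigot axis, 50 mm above the foot; barb 18 mm across.
- elbow: The same elbow; this origin is the centre of its foot, on the spigot axis, x along the barb, z up.
- gasblock: Fixed: aluminium gas block 64 mm square, 50 mm high, clamped on a plate together with the inlet bracket. Origin on the port axis at table height, z up, x axis pointing from the port to the inlet. Tallest part: the bracket, 102 mm high, 115 mm out along x.
- port (a point): Centre of the port's mouth, 50 mm up: bore 24 mm, lip with two notches, right-hand thread 10 mm per turn, 1 mm play. With the lugs on the lip (collar 11.2 mm above it) press with about 5 N (over 20 N is forcing) and turn clockwise: it drops 7 to 8 mm where the barb is 77 to 136 deg counter-clockwise (seen from above) of the inlet, hidden. The notch half a turn away is wrong.
- seal_top (a point): Top of the rubber ring seal around the port, on the port axis, 3 mm above the lip when free, springy, about 7 N per mm. Turned on from the drop the collar meets it after 20 to 60 deg; with the barb at the inlet it is squeezed 0.3 to 2.2 mm, and the thread holds it. Over 40 N between elbow and block, all contacts added up, is forcing.
- inlet (a point): Open tip of the fixed barb of the chamber inlet, on the bracket, 89 mm from the port axis along the gas block's x, 81.5 mm above the table. The elbow's barb must end facing it, some 27 mm apart.
- straight_body (a point): Straight brass fitting, loose, with the same spigot and an upright barb, 75 mm tall: a bystander. The point is half-way up.
Things that resemble listed ones, but are neither listed nor needed, are in the scene too. What is shaped like the elbow but pink or red is not meant.

How it is judged:
By the outcome, as a careful person would: the job done as asked, in the order asked, and still so for the second after the job is handed in, with the robot touching nothing.
It also fails if it takes over 64 s, if anything falls off the work surface, if the arm or the gripper's body presses on something with over 40 N, if the wrist force passes 120 N, or if a joint passes its speed limit or range.

## Working session

There is one attempt and no reset: what is moved stays moved. The work goes in short steps, Python scripts to look and compute and a tool call to move; the robot and the scene stay as the last step left them, time stands still between calls to the robot, and variables do not carry over. Pictures are saved under pics/ and viewed, at most 10 in all, crops included, and the job is handed in when it is done.

Besides the shell and the picture viewer there is one more tool, called after "Request:" as name([rows], argument=value, ...), one row to a line, values as JSON. move_arm: Moves the arm, as the interface text tells. Its arguments: {"type":"object","properties":{"moves":{"type":"array","items":{"type":"array","items":{"type":"array","items":{"type":"number"}}}},"squeeze":{"type":"number"}},"required":["moves"]}

```bash
mkdir -p pics
cat > h.py <<'E'
import numpy as np, cv2
from plant import robot
def snap(n):
    return robot.snapshot(n)
def proj(p,P):
    P=np.atleast_2d(P); c=(p["world_to_cam"]@np.c_[P,np.ones(len(P))].T)[:3]
    s=c[:2]/c[2]; r2=(s**2).sum(0); s=s*(1+p["k1"]*r2); K=np.array(p["K"])
    return np.c_[K[0,0]*s[0]+K[0,2],K[1,1]*s[1]+K[1,2]]
def ray(p,uv):
    K=np.array(p["K"]); d=np.array([(uv[0]-K[0,2])/K[0,0],(uv[1]-K[1,2])/K[1,1]]); s=d.copy()
    for _ in range(20): s=d/(1+p["k1"]*(s@s))
    T=np.array(p["world_to_cam"]); R=T[:3,:3]
    return -R.T@T[:3,3], R.T@np.r_[s,1]
def onz(p,uv,z):
    o,d=ray(p,uv); return o+d*(z-o[2])/d[2]
def tri(obs):
    A=np.zeros((3,3));b=np.zeros(3)
    for p,uv in obs:
        o,d=ray(p,uv); d=d/np.linalg.norm(d); M=np.eye(3)-np.outer(d,d); A+=M;b+=M@o
    x=np.linalg.solve(A,b); return x
E
python3 - <<'E'
from h import *
ps={n:snap(n) for n in("scene","side")}
L=["elbow","elbow_body","elbow_barb","gasblock","port","seal_top","inlet","straight_body"]
im=[]
for n,p in ps.items():
    for l in L:
        print(n,l,[(round(d["conf"],2),np.round(d["box"]).astype(int).tolist()) for d in robot.find_in(p,l)[:4]])
    cv2.imwrite(f"pics/{n}0.png",p["image"])
    print(np.round(-p["world_to_cam"][:3,:3].T@p["world_to_cam"][:3,3],3),p["k1"])
print(robot.state())
E
```

```text
scene elbow [(0.77, [348, 144, 23, 39]), (0.58, [365, 183, 38, 41]), (0.56, [389, 220, 38, 46]), (0.23, [161, 216, 126, 80])]
scene elbow_body [(0.75, [390, 221, 38, 48]), (0.57, [365, 184, 36, 35]), (0.34, [286, 153, 20, 35])]
scene elbow_barb [(0.93, [364, 182, 41, 34]), (0.92, [389, 220, 34, 48]), (0.81, [348, 144, 24, 39])]
scene gasblock [(0.66, [163, 219, 125, 83])]
scene port [(0.38, [364, 184, 41, 36])]
scene seal_top [(0.6, [165, 218, 125, 79])]
scene inlet [(0.67, [164, 218, 128, 80])]
scene straight_body [(0.67, [287, 155, 23, 36])]
[ 1.191 -0.201  0.581] -0.08024041848462853
side elbow [(0.77, [182, 166, 31, 27]), (0.74, [277, 157, 34, 28]), (0.63, [230, 162, 20, 34])]
side elbow_body [(0.97, [184, 164, 31, 28]), (0.71, [279, 158, 25, 33]), (0.65, [231, 163, 25, 35])]
side elbow_barb [(0.92, [231, 162, 26, 33]), (0.74, [184, 165, 38, 29]), (0.57, [278, 155, 28, 31])]
side gasblock [(0.66, [266, 307, 104, 101])]
side port [(0.79, [267, 308, 102, 103])]
side seal_top [(0.77, [265, 306, 101, 103])]
side inlet []
side straight_body [(0.74, [187, 200, 18, 30]), (0.19, [231, 16
[... 159 characters left out ...]
       1.32842785e+00, -7.34855950e-02]), 'joint_vel': array([-0.00039503,  0.00163691,  0.00151011,  0.00166631, -0.00019424,
        0.00103154]), 'effort': array([ 1.68225593e-03, -4.57446241e+01, -2.52340722e+01, -3.71709384e-04,
        8.94825625e-04, -1.24858195e-05]), 'ee_pos': array([ 0.25256097, -0.51656376,  0.23132046]), 'tool_rot': array([[ 8.98352686e-01,  4.39274916e-01, -1.68073868e-05],
       [ 4.39274916e-01, -8.98352686e-01, -2.10183694e-06],
       [-1.60222453e-05, -5.49487255e-06, -1.00000000e+00]]), 'force': array([-0.89989725,  0.37325847,  0.22410677]), 'torque': array([-0.03509078,  0.03598996, -0.03670755]), 'gripper_force': 0.0, 'grip_width': 0.08547496817434282}
```

View pics/scene0.png

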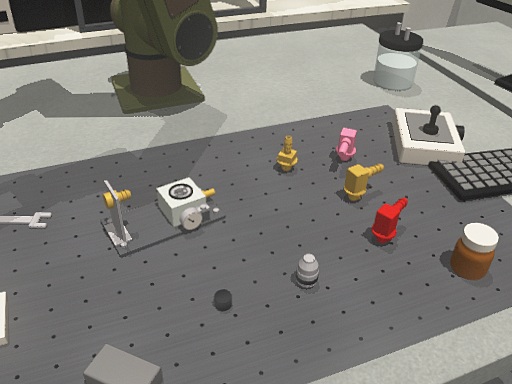

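View pics/side0.png

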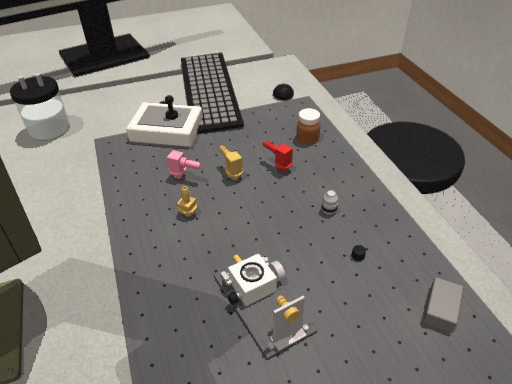

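Scene view: pink elbow at (348,144), brass elbow at (365,183) and red elbow at (389,220). In the side view they are at (182,165), (231,162) and (280,157). The brass one fits, since pink and red are excluded. The straight fitting is at (287,155) in scene and (187,203) in side. The port is at (180,191) and (252,272). I'll confirm with an enlarged crop.

Run:
```python
import cv2,numpy as np
a=cv2.imread("pics/scene0.png");b=cv2.imread("pics/side0.png")
def c(i,x,y,w=64,h=48,s=6): return cv2.resize(i[y:y+h,x:x+w],(384,288),interpolation=cv2.INTER_CUBIC)
# 64x48 elbows; 128x96 block
top=np.hstack([c(a,330,160),c(b,200,138)])
bot=np.hstack([c(a,95,165,128,96),c(b,200,250,128,96)])
cv2.imwrite("pics/crop1.png",np.vstack([top,bot]))
```

```text
(no output)
```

View pics/crop1.png

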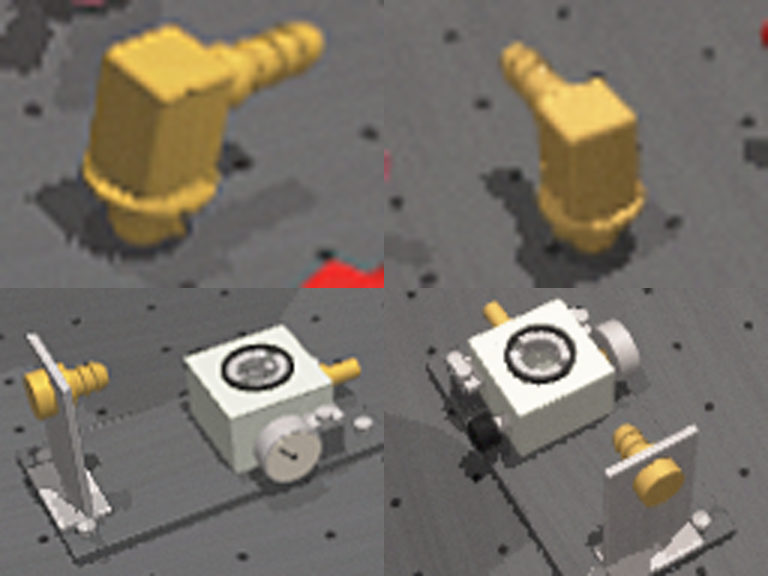

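The crop confirms it: a yellow brass elbow with square body, collar and spigot, its top face centred at about scene (358,170) and side (234,156). The port is at scene (180.7,191.7) and side (252,272). The inlet tip is at scene (130,195) and side (279,300).

Run:
```python
from h import *
a=snap("scene");b=snap("side")
P={"top":((357.8,170.5),(233.8,156)),"barb":((382,166.7),(221.8,147.5)),"port":((180.7,191.7),(252,272)),"inlet":((129.7,195),(279.3,299.7)),"str":((287,155),(187,203))}
X={}
for k,(u,v) in P.items():
    x=tri([(a,u),(b,v)]);X[k]=x
    print(k,x.round(4),(proj(a,x)[0]-u).round(1),(proj(b,x)[0]-v).round(1))
for i,j in (("top","barb"),("port","inlet")):
    d=X[j]-X[i];print(np.linalg.norm(d[:2]),np.degrees(np.arctan2(d[1],d[0])))
```

```text
top [0.5753 0.2513 0.0631] [-0.4  0.6] [-0.2 -0.5]
barb [0.5636 0.3131 0.0482] [-0.8  1.1] [-0.4 -1. ]
port [ 0.5098 -0.0625  0.0483] [-0.8  0.8] [-0.5 -0.9]
inlet [ 0.5264 -0.1509  0.0764] [-1.  1.] [-0.8 -1.2]
str [0.4435 0.1711 0.0314] [-0.6  0.9] [-0.4 -0.9]
0.06291860490906358 100.76844073859081
0.08986480376880862 -79.3573271004263
```

Request:
move_arm([
  [[405,-266,0,-0.6,1],[405,-266,0,-0.6,1],[405,-266,0,-0.6,1],[405,-266,0,-0.6,1],[405,-266,0,-0.6,1],[405,-266,0,-0.6,1],[405,-266,0,-0.6,1],[405,-266,0,-0.6,1],[405,-266,0,-0.6,1],[627,-548,0,-1.31,1],[627,-548,0,-1.31,1],[627,-548,0,-1.31,1],[627,-548,0,-1.31,1],[627,-548,0,-1.31,1],[627,-548,0,-1.31,1],[627,-548,0,-1.31,1],[627,-548,0,-1.31,1],[627,-548,0,-1.31,1],[627,-548,0,-1.31,1],[627,-548,0,-1.31,1]],
])

```text
time_s: 3.0
ee_pos: [0.5746, 0.2502, 0.231]
tool_rot: [[-0.192, 0.981, -0.001], [0.981, 0.192, -0.001], [-0.001, -0.001, -1.0]]
force: [1.0, -0.6, 0.3]
grip_width: 0.0852
gripper_force: 0.0
```

Run:
```python
from h import *
s=robot.state();print(s["time_s"],s["ee_pos"].round(4),s["tool_rot"].round(3).tolist(),s["qpos"].round(2))
p=snap("wrist");cv2.imwrite("pics/w1.png",p["image"])
T=p["world_to_cam"];print((-T[:3,:3].T@T[:3,3]).round(3),T.round(2).tolist())
for l in ("elbow_body","elbow_barb","elbow"): print(l,[(round(d["conf"],2),np.round(d["box"],1).tolist()) for d in robot.find_in(p,l)[:3]])
print(proj(p,[[.575,.251,.066],[.563,.313,.05],[.575,.251,0]]).round(1))
```

```text
3.0 [0.5746 0.2502 0.231 ] [[-0.192, 0.981, -0.001], [0.981, 0.192, -0.001], [-0.001, -0.001, -1.0]] [ 0.34  0.38  1.39 -0.    1.37  0.15]
[0.56  0.327 0.373] [[0.98, 0.19, 0.0, -0.61], [0.18, -0.93, 0.31, 0.09], [0.06, -0.3, -0.95, 0.42], [0.0, 0.0, 0.0, 1.0]]
elbow_body [(0.96, [251.8, 153.6, 33.7, 66.8]), (0.87, [339.8, 183.6, 38.9, 66.7]), (0.57, [161.7, 121.2, 61.7, 64.1])]
elbow_barb [(0.64, [342.4, 184.8, 31.8, 64.7]), (0.61, [161.3, 121.3, 61.0, 65.4]), (0.58, [251.9, 156.2, 32.0, 71.2])]
elbow [(0.98, [254.3, 152.2, 28.1, 64.8]), (0.92, [343.1, 185.5, 39.9, 64.0]), (0.57, [162.2, 122.7, 59.2, 64.3])]
[[253.6 176.2]
 [253.8 118.3]
 [253.5 164.3]]
```

View pics/w1.png

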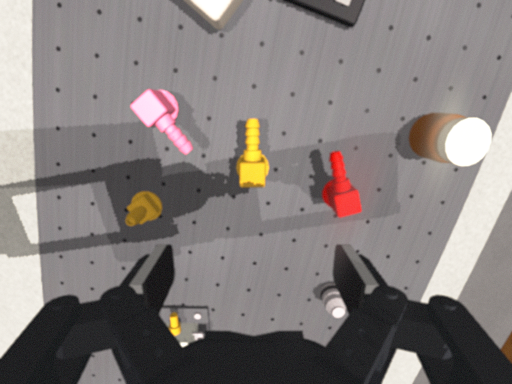

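The wrist view shows the brass elbow with its top face at (253,177) and barb tip at (252,118). That agrees with the prediction within about 1 px. Pink is at (160,115), red at (342,195) and the straight fitting at (145,208), all clear of the fingers. I'll descend and grip.

Request:
move_arm([
  [[1,0,50,0,1],[1,0,100,0,1],[1,0,140,0,1],[1,0,170,0,1],[1,0,190,0,1],[1,0,202,0,1],[1,0,202,0,1],[1,0,202,0,-1],[1,0,202,0,-1],[1,0,202,0,-1],[1,0,202,0,-1],[1,0,202,0,-1],[1,0,202,0,-1],[1,0,202,0,-1],[1,0,202,0,-1]],
], squeeze=60)

```text
time_s: 4.7
ee_pos: [0.5757, 0.2525, 0.0305]
tool_rot: [[-0.193, 0.981, 0.002], [0.981, 0.193, 0.001], [0.0, 0.002, -1.0]]
force: [-0.1, -0.9, 7.3]
grip_width: 0.0295
gripper_force: 60.0
```

Run:
```python
from h import *
s=robot.state();print({k:np.round(s[k],4).tolist() for k in("time_s","ee_pos","tool_rot","force","torque","grip_width","gripper_force")})
```

```text
{'time_s': 4.7, 'ee_pos': [0.5757, 0.2525, 0.0305], 'tool_rot': [[-0.1929, 0.9812, 0.0019], [0.9812, 0.1929, 0.0007], [0.0003, 0.002, -1.0]], 'force': [-0.1068, -0.8651, 7.2582], 'torque': [-0.1088, 0.1211, -0.074], 'grip_width': 0.0295, 'gripper_force': 60.0287}
```

Request:
move_arm([
  [[0,0,-20,0,-1],[0,0,-60,0,-1],[0,0,-100,0,-1],[-40,-30,-145,0.1,-1],[-80,-60,-150,0.2,-1],[-120,-90,-150,0.3,-1],[-160,-120,-150,0.4,-1],[-200,-150,-150,0.53,-1],[-240,-180,-150,0.53,-1],[-270,-205,-150,0.53,-1],[-290,-215,-150,0.53,-1],[-290,-215,-150,0.53,-1],[-290,-215,-150,0.53,-1]],
])

```text
time_s: 6.0
ee_pos: [0.4195, -0.0741, 0.1792]
tool_rot: [[0.332, 0.943, -0.0], [0.943, -0.332, 0.001], [0.001, -0.0, -1.0]]
force: [-0.1, -0.2, -2.5]
grip_width: 0.0293
gripper_force: 60.0
```

Run:
```python
from h import *
s=robot.state();print({k:np.round(s[k],4).tolist() for k in("time_s","ee_pos","tool_rot","force","torque","grip_width","gripper_force","qpos")})
p=snap("wrist");a=snap("scene")
c=a["image"][60:252,60:316]
cv2.imwrite("pics/w2.png",np.hstack([cv2.resize(p["image"],(512,384))]));
print(proj(p,[[.510,-.0625,.05],[.5265,-.151,.0815]]).round(1))
g=cv2.cvtColor(p["image"],cv2.COLOR_BGR2GRAY)
for l in("port","seal_top"):print([(round(d["conf"],2),np.round(d["box"],1).tolist()) for d in robot.find_in(p,l)[:3]])
```

```text
{'time_s': 6.0, 'ee_pos': [0.4195, -0.0741, 0.1792], 'tool_rot': [[0.3318, 0.9433, -0.0001], [0.9433, -0.3318, 0.0007], [0.0006, -0.0003, -1.0]], 'force': [-0.1029, -0.1597, -2.5063], 'torque': [-0.0079, 0.0027, -0.0142], 'grip_width': 0.0293, 'gripper_force': 59.9704, 'qpos': [-0.2746, 0.1515, 1.8736, 0.0007, 1.1168, 0.0634]}
[[336.5 145.7]
 [384.8 232.3]]
[(0.56, [347.8, 174.6, 177.1, 211.5])]
[(0.85, [346.0, 172.9, 169.8, 207.7])]
```

View pics/w2.png

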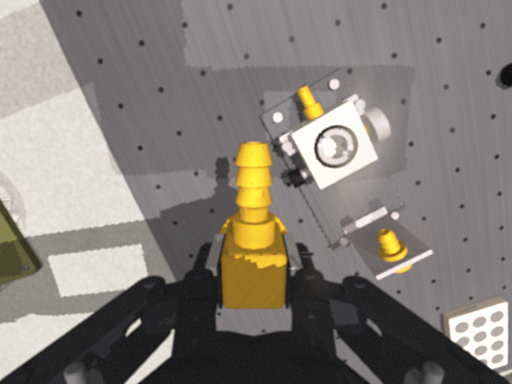

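```bash
cat >> h.py <<'E'
def ringfit(p,c,z=.053,lo=.010,hi=.022,t=90):
    # dark seal ring: centroid of dark pixels near c, mapped onto plane z
    g=cv2.cvtColor(p["image"],cv2.COLOR_BGR2GRAY).astype(float)
    u0=proj(p,[*c,z])[0].astype(int);pts=[]
    for v in range(u0[1]-40,u0[1]+41):
        for u in range(u0[0]-40,u0[0]+41):
            if g[v,u]<t:
                q=onz(p,(u,v),z)[:2]; r=np.hypot(*(q-c))
                if lo<r<hi: pts.append(q)
    pts=np.array(pts); A=np.c_[2*pts,np.ones(len(pts))]
    s=np.linalg.lstsq(A,(pts**2).sum(1),rcond=None)[0]
    return s[:2],np.sqrt(s[2]+s[:2]@s[:2]),len(pts)
E
python3 - <<'E'
from h import *
s=robot.state();p=snap("wrist")
c=np.array([.51,-.0625])
for i in range(4): c,r,n=ringfit(p,c)
print("ring wrist",c.round(4),r,n)
for nm in("scene","side"):
    q=snap(nm);d=np.array([.51,-.0625])
    for i in range(4): d,r,n=ringfit(q,d)
    print(nm,d.round(4),r,n)
R=s["tool_rot"];t=s["ee_pos"]
def tp(x,y,h): return t+R@np.array([x,y,.0305-h])
print("bodytop corners",proj(p,[tp(a,b,.066) for a,b in((-.015,-.015),(-.015,.015),(.015,-.015),(.015,.015))]).round(1).tolist())
print("barbtip c, top, sides",proj(p,[tp(.062,0,.05),tp(.062,0,.059),tp(.062,.009,.05),tp(.062,-.009,.05)]).round(1).tolist())
g=p["image"].astype(int)
m=(g[:,:,2]>120)&(g[:,:,0]<90)&(g[:,:,2]-g[:,:,0]>60)
for v in list(range(138,150,1))+list(range(300,312,2)):
    k=np.where(m[v,215:300])[0]; print(v,(k.min()+215,k.max()+215) if len(k) else None,end="; ")
print([onz(p,u,.0815).round(4).tolist() for u in((383,233),)])
E
```

```text
ring wrist [ 0.5078 -0.0622] 0.01921799903830162 115
scene [ 0.5118 -0.062 ] 0.01950990990466705 102
side [ 0.5084 -0.0671] 0.019369692678683586 114
bodytop corners [[220.9, 313.4], [284.6, 313.4], [218.2, 257.6], [287.2, 257.6]]
barbtip c, top, sides [[252.7, 143.7], [252.7, 146.6], [273.3, 143.7], [232.2, 143.7]]
138 None; 139 None; 140 None; 141 None; 142 (np.int64(245), np.int64(262)); 143 (np.int64(241), np.int64(266)); 144 (np.int64(240), np.int64(267)); 145 (np.int64(240), np.int64(267)); 146 (np.int64(240), np.int64(267)); 147 (np.int64(239), np.int64(268)); 148 (np.int64(239), np.int64(268)); 149 (np.int64(239), np.int64(268)); 300 (np.int64(224), np.int64(283)); 302 (np.int64(224), np.int64(283)); 304 (np.int64(224), np.int64(283)); 306 (np.int64(225), np.int64(282)); 308 (np.int64(231), np.int64(276)); 310 None; [[0.5258, -0.1497, 0.0815]]
```

The wrist view shows the port ring at (336,146) and the inlet tip at (383,233), and the elbow held straight with its barb tip at (253,142). The port is at about (0.509,-0.0625). I'll move above it and then lower slowly.

Request:
move_arm([
  [[15,30,0,0,-1],[30,60,0,0,-1],[41,80,0,0,-1],[41,80,30,0,-1],[41,80,60,0,-1],[41,80,80,0,-1],[41,80,88,0,-1],[41,80,92,0,-1],[41,80,94,0,-1],[41,80,96,0,-1],[41,80,98,0,-1],[41,80,100,0,-1],[41,80,102,0,-1],[41,80,102,0,-1]],
])

```text
time_s: 7.75
ee_pos: [0.5087, -0.0616, 0.0772]
tool_rot: [[0.33, 0.944, -0.0], [0.944, -0.33, 0.0], [-0.0, -0.0, -1.0]]
force: [0.2, -0.7, -3.0]
grip_width: 0.0288
gripper_force: 60.2
```

```bash
cat >> h.py <<'E'
def st():
    s=robot.state();R=s["tool_rot"]
    print({k:np.round(s[k],4).tolist() for k in("time_s","ee_pos","force","torque","grip_width")},"yaw",np.degrees(np.arctan2(R[1,0],R[0,0])).round(1),"Ftool",(R.T@s["force"]).round(1),"q6",s["qpos"][5].round(2))
E
python3 - <<'E'
from h import *
st()
E
```

```text
{'time_s': 7.75, 'ee_pos': [0.5087, -0.0616, 0.0772], 'force': [0.2291, -0.716, -3.0481], 'torque': [-0.0187, 0.0651, 0.0058], 'grip_width': 0.0288} yaw 70.7 Ftool [-0.6  0.5  3. ] q6 0.13
```

Request:
move_arm([
  [[0,0,1,0,-1],[0,0,2,0,-1],[0,0,3,0,-1],[0,0,4,0,-1],[0,0,4,0,-1],[0,0,4,0,-1]],
])

```text
time_s: 8.35
ee_pos: [0.5088, -0.0616, 0.0732]
tool_rot: [[0.33, 0.944, -0.0], [0.944, -0.33, -0.0], [-0.0, -0.0, -1.0]]
force: [0.6, -0.2, -3.1]
grip_width: 0.0294
gripper_force: 60.2
```

```bash
python3 -c "
from h import *
st()"
```

```text
{'time_s': 8.35, 'ee_pos': [0.5088, -0.0616, 0.0732], 'force': [0.6194, -0.1945, -3.0603], 'torque': [-0.0522, 0.0166, 0.0352], 'grip_width': 0.0294} yaw 70.8 Ftool [0.  0.6 3.1] q6 0.13
```

Request:
move_arm([
  [[0,0,0.5,0,-1],[0,0,1,0,-1],[0,0,1.5,0,-1],[0,0,1.5,0,-1]],
])

```text
time_s: 8.75
ee_pos: [0.5089, -0.0616, 0.0718]
tool_rot: [[0.33, 0.944, 0.0], [0.944, -0.33, -0.0], [-0.0, 0.0, -1.0]]
force: [-0.7, -0.2, -2.2]
grip_width: 0.0294
gripper_force: 60.2
```

Request:
move_arm([
  [[0,0,0.5,0,-1],[0,0,1,0,-1],[0,0,1,0,-1]],
])

```text
time_s: 9.05
ee_pos: [0.509, -0.0616, 0.0716]
tool_rot: [[0.33, 0.944, 0.001], [0.944, -0.33, -0.0], [-0.0, 0.001, -1.0]]
force: [-1.1, -1.2, 5.3]
grip_width: 0.0293
gripper_force: 61.4
```

Contact came right at the predicted height, so the lugs are on the lip with about 8 N. I'll turn clockwise in small steps.

Request:
move_arm([
  [[0,0,0,0.08,-1],[0,0,0,0.16,-1],[0,0,0,0.24,-1],[0,0,0,0.24,-1]],
])

```text
time_s: 9.45
ee_pos: [0.5092, -0.0617, 0.0715]
tool_rot: [[0.545, 0.839, 0.001], [0.839, -0.545, -0.0], [0.0, 0.001, -1.0]]
force: [-1.4, -1.2, 6.1]
grip_width: 0.0292
gripper_force: 61.2
```

```bash
python3 -c "
from h import *
st()"
```

```text
{'time_s': 9.45, 'ee_pos': [0.5092, -0.0617, 0.0715], 'force': [-1.4136, -1.1552, 6.1054], 'torque': [-0.1716, 0.3056, -0.009], 'grip_width': 0.0292} yaw 57.0 Ftool [-1.7 -0.5 -6.1] q6 0.37
```

Request:
move_arm([
  [[0,0,-0.2,0.06,-1],[0,0,-0.2,0.12,-1],[0,0,-0.2,0.12,-1]],
])

```text
time_s: 9.75
ee_pos: [0.5091, -0.0616, 0.0714]
tool_rot: [[0.64, 0.768, 0.001], [0.768, -0.64, -0.0], [0.0, 0.001, -1.0]]
force: [-1.3, 0.4, 3.3]
grip_width: 0.0292
gripper_force: 60.9
```

Request:
move_arm([
  [[0,0,0,0.06,-1],[0,0,0,0.12,-1],[0,0,0,0.12,-1]],
])

```text
time_s: 10.05
ee_pos: [0.5083, -0.0618, 0.0707]
tool_rot: [[0.727, 0.687, -0.001], [0.687, -0.727, -0.0], [-0.001, -0.0, -1.0]]
force: [-1.4, -2.0, -1.2]
grip_width: 0.0292
gripper_force: 60.4
```

The force fell away and z sank at yaw 43°, about 122° counter-clockwise of the inlet. That is the right notch. I'll lower into it gently.

Request:
move_arm([
  [[0,0,0.7,0,-1],[0,0,1.4,0,-1],[0,0,2,0,-1],[0,0,2,0,-1]],
])

```text
time_s: 10.45
ee_pos: [0.5082, -0.0617, 0.0687]
tool_rot: [[0.728, 0.686, -0.001], [0.686, -0.728, -0.0], [-0.001, -0.001, -1.0]]
force: [-4.0, -4.3, 1.5]
grip_width: 0.0292
gripper_force: 60.6
```

```bash
python3 -c "
from h import *
st()"
```

```text
{'time_s': 10.45, 'ee_pos': [0.5082, -0.0617, 0.0687], 'force': [-3.9966, -4.2795, 1.4943], 'torque': [-0.6853, 0.6883, 0.1285], 'grip_width': 0.0292} yaw 43.3 Ftool [-5.8  0.4 -1.5] q6 0.61
```

Request:
move_arm([
  [[-0.4,0,0,0,-1],[-0.8,0,0,0,-1],[-0.8,0,0.7,0,-1],[-0.8,0,1.4,0,-1],[-0.8,0,2,0,-1],[-0.8,0,2,0,-1]],
])

```text
time_s: 11.05
ee_pos: [0.5085, -0.0619, 0.0667]
tool_rot: [[0.729, 0.685, 0.0], [0.685, -0.729, 0.0], [0.0, -0.0, -1.0]]
force: [-2.8, -1.3, -3.4]
grip_width: 0.0294
gripper_force: 60.3
```

```bash
python3 -c "
from h import *
st()"
```

```text
{'time_s': 11.05, 'ee_pos': [0.5085, -0.0619, 0.0667], 'force': [-2.7516, -1.2516, -3.4416], 'torque': [-0.2931, 0.2665, 0.0017], 'grip_width': 0.0294} yaw 43.2 Ftool [-2.9 -1.   3.4] q6 0.61
```

Request:
move_arm([
  [[-0.4,-0.2,0.5,0,-1],[-0.4,-0.2,1,0,-1],[-0.4,-0.2,1.5,0,-1],[-0.4,-0.2,2,0,-1],[-0.4,-0.2,2,0,-1]],
])

```text
time_s: 11.55
ee_pos: [0.5082, -0.0621, 0.065]
tool_rot: [[0.728, 0.685, 0.001], [0.685, -0.728, 0.0], [0.001, 0.0, -1.0]]
force: [0.1, 0.2, -2.7]
grip_width: 0.0297
gripper_force: 60.3
```

```bash
python3 -c "
from h import *
st()"
```

```text
{'time_s': 11.55, 'ee_pos': [0.5082, -0.0621, 0.065], 'force': [0.133, 0.1912, -2.7422], 'torque': [0.0036, -0.0162, -0.0188], 'grip_width': 0.0297} yaw 43.2 Ftool [ 0.2 -0.   2.7] q6 0.61
```

Request:
move_arm([
  [[0,0,0.5,0,-1],[0,0,1,0,-1],[0,0,1,0,-1]],
])

```text
time_s: 11.85
ee_pos: [0.5079, -0.0622, 0.0639]
tool_rot: [[0.728, 0.685, -0.0], [0.685, -0.728, 0.0], [0.0, -0.0, -1.0]]
force: [0.0, -0.0, -2.1]
grip_width: 0.029
gripper_force: 60.2
```

Request:
move_arm([
  [[0,0,0.5,0,-1],[0,0,0.8,0,-1],[0,0,0.8,0,-1]],
])

```text
time_s: 12.15
ee_pos: [0.508, -0.0622, 0.0637]
tool_rot: [[0.728, 0.685, 0.0], [0.685, -0.728, -0.0], [0.0, 0.0, -1.0]]
force: [-1.4, 0.2, 2.7]
grip_width: 0.0293
gripper_force: 60.8
```

Request:
move_arm([
  [[0,0,0,0.09,-1],[0,0,0.1,0.18,-1],[0,0,0.2,0.26,-1],[0,0,0.3,0.35,-1],[0,0,0.3,0.35,-1]],
])

```text
time_s: 12.65
ee_pos: [0.509, -0.0623, 0.0636]
tool_rot: [[0.919, 0.394, 0.002], [0.394, -0.919, -0.0], [0.002, 0.001, -1.0]]
force: [0.1, 0.1, 4.5]
grip_width: 0.0293
gripper_force: 61.0
```

```bash
python3 -c "
from h import *
st()"
```

```text
{'time_s': 12.65, 'ee_pos': [0.509, -0.0623, 0.0636], 'force': [0.1103, 0.1043, 4.4878], 'torque': [0.0012, -0.1041, -0.0513], 'grip_width': 0.0293} yaw 23.2 Ftool [ 0.2 -0.  -4.5] q6 0.96
```

Request:
move_arm([
  [[0,0,0.1,0.09,-1],[0,0,0.2,0.18,-1],[0,0,0.3,0.26,-1],[0,0,0.4,0.35,-1],[0,0,0.4,0.35,-1]],
])

```text
time_s: 13.15
ee_pos: [0.5091, -0.0623, 0.0631]
tool_rot: [[0.998, 0.056, 0.003], [0.056, -0.998, -0.0], [0.003, 0.0, -1.0]]
force: [1.9, 0.8, 4.6]
grip_width: 0.0289
gripper_force: 60.9
```

Run:
```python
from h import *
st()
```

```text
{'time_s': 13.15, 'ee_pos': [0.5091, -0.0623, 0.0631], 'force': [1.8765, 0.7972, 4.5622], 'torque': [0.1213, -0.3255, -0.0049], 'grip_width': 0.0289} yaw 3.2 Ftool [ 1.9 -0.7 -4.6] q6 1.31
```

Request:
move_arm([
  [[0.2,0,0.2,0.09,-1],[0.2,0,0.3,0.18,-1],[0.2,0,0.4,0.26,-1],[0.2,0,0.5,0.35,-1],[0.2,0,0.6,0.44,-1],[0.2,0,0.75,0.52,-1],[0.2,0,0.75,0.52,-1]],
])

```text
time_s: 13.85
ee_pos: [0.5093, -0.0625, 0.0625]
tool_rot: [[0.895, -0.447, 0.002], [-0.447, -0.895, -0.001], [0.002, -0.001, -1.0]]
force: [0.2, 0.3, 5.9]
grip_width: 0.0292
gripper_force: 61.2
```

Run:
```python
from h import *
st()
```

```text
{'time_s': 13.85, 'ee_pos': [0.5093, -0.0625, 0.0625], 'force': [0.2238, 0.3156, 5.8935], 'torque': [0.016, -0.1795, -0.0567], 'grip_width': 0.0292} yaw -26.5 Ftool [ 0.1 -0.4 -5.9] q6 1.83
```

Request:
move_arm([
  [[0,0,-0.4,0,-1],[0,0,-0.8,0,-1],[0,0,-0.8,0,0.4],[0,0,-0.8,0,0.4],[0,0,-0.8,0,0.4],[0,0,-0.8,0,0.4],[0,0,-0.8,0,0.4],[0,0,-0.8,0,0.4],[0,0,-15,0,0.4],[0,0,-40,0,0.4],[0,0,-75,0,0.4],[0,0,-75,0,0.4]],
])

```text
time_s: 15.05
ee_pos: [0.5115, -0.0629, 0.1408]
tool_rot: [[0.894, -0.448, 0.009], [-0.448, -0.894, -0.002], [0.009, -0.002, -1.0]]
force: [1.1, -0.5, -0.1]
grip_width: 0.06
gripper_force: 0.0
```

Run:
```python
from h import *
st(); p=snap("wrist"); cv2.imwrite("pics/w3.png",p["image"])
```

```text
{'time_s': 15.05, 'ee_pos': [0.5115, -0.0629, 0.1408], 'force': [1.1405, -0.4626, -0.0572], 'torque': [-0.0487, -0.0774, 0.0573], 'grip_width': 0.06} yaw -26.6 Ftool [ 1.2 -0.1  0.1] q6 1.83
```

View pics/w3.png

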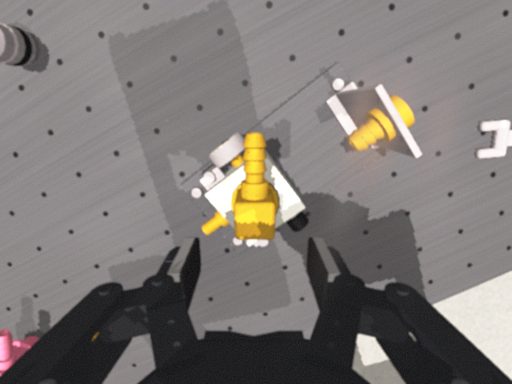

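The elbow stands in the port with its barb pointing up in the picture (tip at (255,135)). The inlet barb tip is at (355,142), about 53° further clockwise. Wrist joint range forces a half-turn regrasp.

Request:
move_arm([
  [[0,0,0,-0.7,0.4],[0,0,0,-0.7,0.4],[0,0,0,-0.7,0.4],[0,0,0,-0.7,0.4],[0,0,0,-0.7,0.4],[0,0,0,-1.5,0.4],[0,0,0,-1.5,0.4],[0,0,0,-1.5,0.4],[0,0,0,-1.5,0.4],[0,0,0,-1.5,0.4],[0,0,0,-2.3,0.4],[0,0,0,-2.3,0.4],[0,0,0,-2.3,0.4],[0,0,0,-2.3,0.4],[0,0,0,-2.3,0.4],[0,0,0,-2.3,0.4],[0,0,0,-3.0,0.4],[0,0,0,-3.0,0.4],[0,0,0,-3.0,0.4],[0,0,0,-3.0,0.4]],
])

```text
time_s: 17.1
ee_pos: [0.507, -0.062, 0.1354]
tool_rot: [[-0.764, 0.645, -0.003], [0.645, 0.764, 0.001], [0.002, -0.001, -1.0]]
force: [-0.8, 0.6, -0.6]
grip_width: 0.0597
gripper_force: 0.0
```

Request:
move_arm([
  [[0,0,0,-0.14,0.4],[0,0,0,-0.14,0.4],[0,0,0,-0.14,0.4]],
])

```text
time_s: 17.4
ee_pos: [0.5074, -0.0621, 0.1359]
tool_rot: [[-0.842, 0.54, -0.002], [0.54, 0.842, 0.0], [0.002, -0.001, -1.0]]
force: [-0.9, -0.4, 0.6]
grip_width: 0.0601
gripper_force: 0.0
```

Run:
```python
from h import *
st(); p=snap("wrist"); cv2.imwrite("pics/w4.png",p["image"])
print(proj(p,[[.509,-.0625,.098],[.509,-.0625,.05]]).round(1))
```

```text
{'time_s': 17.4, 'ee_pos': [0.5074, -0.0621, 0.1359], 'force': [-0.9115, -0.4177, 0.5513], 'torque': [-0.0087, -0.0285, -0.0359], 'grip_width': 0.0601} yaw 147.3 Ftool [ 0.5 -0.8 -0.5] q6 -1.21
[[253.9 223.5]
 [253.8 201.1]]
```

View pics/w4.png

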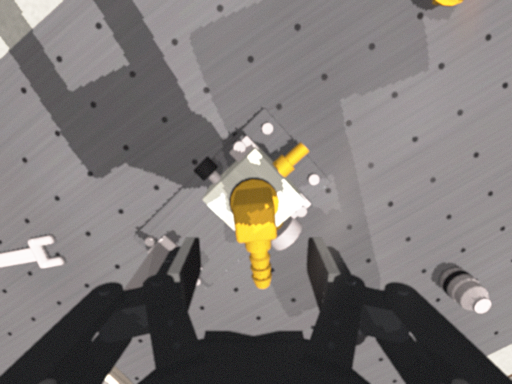

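Barb leans about 6° to the right, so the turn lacks about 0.107 rad. I'll finish it, settle and read the pose before descending.

Request:
move_arm([
  [[0,0,0,-0.107,0.4],[0,0,20,-0.107,0.4],[0,0,20,-0.107,0.4],[0,0,20,-0.107,0.4]],
])

```text
time_s: 17.85
ee_pos: [0.5075, -0.0621, 0.1164]
tool_rot: [[-0.896, 0.445, -0.002], [0.445, 0.896, 0.0], [0.002, -0.0, -1.0]]
force: [0.4, -0.2, -0.8]
grip_width: 0.0598
gripper_force: 0.0
```

Run:
```python
from h import *
st()
```

```text
{'time_s': 17.85, 'ee_pos': [0.5075, -0.0621, 0.1164], 'force': [0.3805, -0.2108, -0.8288], 'torque': [0.0404, 0.0262, -0.0129], 'grip_width': 0.0598} yaw 153.6 Ftool [-0.4 -0.   0.8] q6 -1.31
```

Request:
move_arm([
  [[-1.5,0.4,25,0,0.4],[-1.5,0.4,42,0,0.4],[-1.5,0.4,52,0,0.4],[-1.5,0.4,52,0,0.4],[-1.5,0.4,52,0,-1],[-1.5,0.4,52,0,-1],[-1.5,0.4,52,0,-1],[-1.5,0.4,52,0,-1],[-1.5,0.4,52,0,-1],[-1.5,0.4,52,0,-1],[-1.5,0.4,52,0,-1]],
], squeeze=60)

```text
time_s: 18.95
ee_pos: [0.5104, -0.0627, 0.0653]
tool_rot: [[-0.896, 0.444, 0.002], [0.444, 0.896, -0.0], [-0.002, 0.0, -1.0]]
force: [0.3, -1.0, 5.0]
grip_width: 0.0295
gripper_force: 60.7
```

Run:
```python
from h import *
st()
```

```text
{'time_s': 18.95, 'ee_pos': [0.5104, -0.0627, 0.0653], 'force': [0.3487, -0.9526, 4.9538], 'torque': [-0.1335, -0.1484, 0.0036], 'grip_width': 0.0295} yaw 153.7 Ftool [-0.7 -0.7 -5. ] q6 -1.32
```

Run:
```python
from h import *
s=robot.state();p=snap("wrist")
def T(R,t): M=np.eye(4);M[:3,:3]=R;M[:3,3]=t;return M
C=p["world_to_cam"]@T(s["tool_rot"],s["ee_pos"])   # tool->cam
def rot(y): 
    y=np.radians(y);return np.array([[np.cos(y),np.sin(y),0],[np.sin(y),-np.cos(y),0],[0,0,-1]])
def block(q,img,c):
    pts=[]
    hsv=cv2.cvtColor(img,cv2.COLOR_BGR2HSV)
    m=((hsv[:,:,2]>150)&(hsv[:,:,1]<60)).astype(np.uint8)
    vv,uu=np.where(m)
    P=np.array([onz(q,(u,v),.05)[:2] for u,v in zip(uu,vv)])
    d=P-c; k=np.abs(d).max(1)<.06; return d[k]
def fit(d):
    # square of 64mm: maximise white points inside minus gaps; scan angle & centre
    best=None
    for a in np.arange(-90,-66,.5):
        r=np.radians(a);e=np.c_[[np.cos(r),np.sin(r)],[-np.sin(r),np.cos(r)]];w=d@e
        for cx in np.arange(-.004,.0041,.001):
            for cy in np.arange(-.004,.0041,.001):
                n=(np.abs(w-[cx,cy]).max(1)<.032).sum()-.5*((np.abs(w-[cx,cy]).max(1)>.032)&(np.abs(w-[cx,cy]).max(1)<.036)).sum()
                if best is None or n>best[0]: best=(n,a,cx,cy)
    return best
q=dict(p);q["world_to_cam"]=C@np.linalg.inv(T(rot(70.62),[.4195,-.0741,.1792]))
im=cv2.imread("pics/w2.png");c=np.array([.508,-.0622])
print(fit(block(q,im,c)))
for u in ((378,233),(380,231),(383,233),(388,231)): print(onz(q,u,.0815).round(4))
# inlet barb axis: yellow pixels
hsv=cv2.cvtColor(im,cv2.COLOR_BGR2HSV);m=(hsv[:,:,1]>150)&(hsv[:,:,2]>100)
vv,uu=np.where(m);k=(uu>370)&(uu<420)&(vv>220)&(vv<262);P=np.array([onz(q,(u,v),.0815)[:2] for u,v in zip(uu[k],vv[k])])
mu=P.mean(0);print("inlet blob",mu,np.degrees(np.arctan2(*(mu-c)[::-1])))
for nm in("scene","side"):
    z=snap(nm);img=z["image"]
    for cc in([.5095,-.0625],):
        print(nm,fit(block(z,img,np.array(cc))))
```

```text
(np.float64(3640.5), np.float64(-77.0), np.float64(0.0), np.float64(0.0))
[ 0.5198 -0.1501  0.0815]
[ 0.5221 -0.1487  0.0815]
[ 0.5245 -0.1518  0.0815]
[ 0.5295 -0.1513  0.0815]
inlet blob [ 0.52881817 -0.16829079] -78.89792750374325
scene (np.float64(227.0), np.float64(-82.0), np.float64(0.0), np.float64(0.004))
side (np.float64(229.5), np.float64(-82.0), np.float64(0.004), np.float64(0.0))
```

Request:
move_arm([
  [[0,0,0.1,0.07,-1],[0,0,0.2,0.14,-1],[0,0,0.3,0.21,-1],[0,0,0.45,0.28,-1],[0,0,0.6,0.35,-1],[0,0,0.7,0.42,-1],[0,0,0.7,0.42,-1]],
])

```text
time_s: 19.8
ee_pos: [0.5096, -0.0627, 0.0647]
tool_rot: [[-0.636, 0.771, 0.0], [0.771, 0.636, -0.0], [-0.001, -0.0, -1.0]]
force: [-1.3, -0.7, 8.8]
grip_width: 0.0293
gripper_force: 61.4
```

Run:
```python
from h import *
st()
```

```text
{'time_s': 19.8, 'ee_pos': [0.5096, -0.0627, 0.0647], 'force': [-1.3428, -0.6956, 8.8356], 'torque': [-0.2291, 0.2, -0.0441], 'grip_width': 0.0293} yaw 129.5 Ftool [ 0.3 -1.5 -8.8] q6 -0.89
```

Request:
move_arm([
  [[0,0,0,0.08,-1],[0,0,0.1,0.16,-1],[0,0,0.25,0.24,-1],[0,0,0.4,0.32,-1],[0,0,0.5,0.4,-1],[0,0,0.5,0.44,-1],[0,0,0.5,0.44,-1]],
])

```text
time_s: 20.5
ee_pos: [0.5092, -0.063, 0.0643]
tool_rot: [[-0.248, 0.969, -0.0], [0.969, 0.248, -0.001], [-0.001, -0.001, -1.0]]
force: [-1.7, -3.5, 11.1]
grip_width: 0.0294
gripper_force: 61.7
```

Run:
```python
from h import *
st()
a=snap("scene");b=snap("side")
o=[cv2.resize(a["image"][150:252,90:226],(544,408),interpolation=cv2.INTER_CUBIC)]
cv2.imwrite("pics/s5.png",np.vstack([cv2.resize(a["image"][165:240,100:220],(480,300),interpolation=cv2.INTER_CUBIC),cv2.resize(b["image"][250:325,215:335],(480,300),interpolation=cv2.INTER_CUBIC)]))
```

```text
{'time_s': 20.5, 'ee_pos': [0.5092, -0.063, 0.0643], 'force': [-1.6578, -3.4502, 11.1424], 'torque': [-0.3903, 0.3514, -0.0087], 'grip_width': 0.0294} yaw 104.4 Ftool [ -2.9  -2.5 -11.1] q6 -0.45
```

View pics/s5.png

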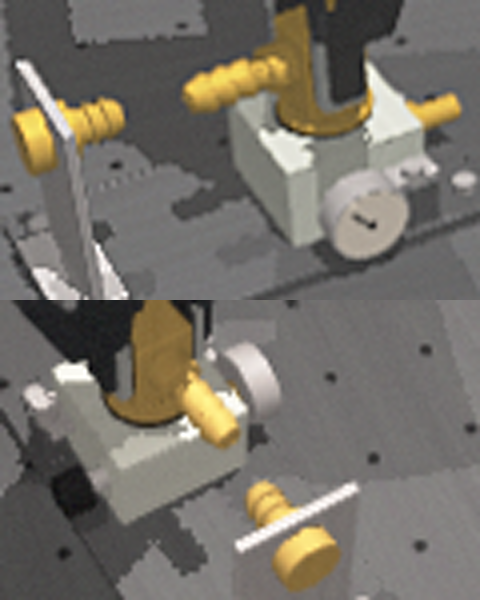

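Both views show the barb facing the inlet. In the lower half (side view) the elbow tip at (230,432) still points a little to the right of the inlet tip at (258,490), so a few degrees remain. I'll quantify that.

Run:
```python
from h import *
a=snap("scene");b=snap("side")
A=lambda u,v:(100+u/4,165+v/4)
B=lambda u,v:(215+u/4,250+(v-300)/4)
port=np.array([.5092,-.0629])
def blobs(p,reg,n):
    hsv=cv2.cvtColor(p["image"],cv2.COLOR_BGR2HSV)
    m=(hsv[:,:,0]>12)&(hsv[:,:,0]<35)&(hsv[:,:,1]>120)&(hsv[:,:,2]>80)
    return m
bt=tri([(a,A(191,95)),(b,B(231,433))]);it=tri([(a,A(119,116)),(b,B(257,490))])
print("barb",bt.round(4),"inlet",it.round(4),np.linalg.norm(bt-it))
R=robot.state()["tool_rot"];bd=-R[:2,0]
pa=bt[:2]-.062*bd   # port axis in the same (biased) frame
d=it[:2]-pa
print("axis",pa,"inlet dir",np.degrees(np.arctan2(d[1],d[0])),np.linalg.norm(d),"barb dir",np.degrees(np.arctan2(bd[1],bd[0])))
# overlay check: predicted projections in both views of a barb tip & inlet for candidate block yaw
for y in(-75.6,-77,-78.5,-80):
    e=np.array([np.cos(np.radians(y)),np.sin(np.radians(y))])
    off=np.r_[pa-port,0]
    print(y,[(proj(q,np.r_[port+.089*e,.0815]+off)[0]).round(1).tolist() for q in(a,b)])
print("seen",A(119,116),B(257,490))
```

```text
barb [ 0.5267 -0.1205  0.0816] inlet [ 0.5272 -0.1499  0.0795] 0.029478234928152547
axis [ 0.51130443 -0.06039954] inlet dir -79.92764310904117 0.09085276300045558 barb dir -75.60462138088262
-75.6 [[131.7, 195.4], [281.7, 293.4]]
-77 [[131.1, 194.7], [280.6, 294.0]]
-78.5 [[130.6, 194.0], [279.4, 294.7]]
-80 [[130.0, 193.2], [278.2, 295.3]]
seen (129.75, 194.0) (279.25, 297.5)
```

Request:
move_arm([
  [[-0.3,-0.2,0,0.03,-1],[-0.3,-0.2,0.1,0.06,-1],[-0.3,-0.2,0.1,0.06,-1],[-0.3,-0.2,0.1,0.06,-1]],
])

```text
time_s: 21.1
ee_pos: [0.5093, -0.0631, 0.0643]
tool_rot: [[-0.19, 0.982, -0.0], [0.982, 0.19, -0.001], [-0.001, -0.0, -1.0]]
force: [-2.0, -0.6, 11.5]
grip_width: 0.0293
gripper_force: 61.8
```

Run:
```python
from h import *
st()
```

```text
{'time_s': 21.1, 'ee_pos': [0.5093, -0.0631, 0.0643], 'force': [-2.0163, -0.5908, 11.5148], 'torque': [-0.1965, 0.349, 0.0066], 'grip_width': 0.0293} yaw 101.0 Ftool [ -0.2  -2.1 -11.5] q6 -0.4
```

Request:
move_arm([
  [[-0.3,-0.2,-0.4,0,-1],[-0.3,-0.2,-0.8,0,-1],[-0.3,-0.2,-1.1,0,-1],[-0.3,-0.2,-1.1,0,0.4],[-0.3,-0.2,-1.1,0,0.4],[-0.3,-0.2,-1.1,0,0.4],[-0.3,-0.2,-1.1,0,0.4],[-0.3,-0.2,-1.1,0,0.4],[-0.3,-0.2,-1.1,0,0.4],[0,0,-15,0,0.4],[0,0,-40,0,0.4],[0,0,-85,0,0.4],[0,0,-130,0,0.4],[0,0,-170,0,0.4],[-40,0,-170,0,0.4],[-90,0,-170,0,0.4],[-135,0,-170,0,0.4],[-150,0,-170,0,0.4],[-150,0,-170,0,0.4],[-150,0,-170,0,0.4]],
])

```text
time_s: 23.1
ee_pos: [0.5373, -0.2093, 0.2329]
tool_rot: [[-0.189, 0.982, -0.001], [0.982, 0.189, 0.002], [0.002, -0.001, -1.0]]
force: [-0.1, 0.0, -0.6]
grip_width: 0.0598
gripper_force: 0.0
```

Run:
```python
from h import *
st(); p=snap("wrist"); cv2.imwrite("pics/w6.png",cv2.resize(p["image"][60:300,116:396],(700,600),interpolation=cv2.INTER_CUBIC))
np.savez("w6.npz",**{k:p[k] for k in("image","K","k1","world_to_cam")})
```

```text
{'time_s': 23.1, 'ee_pos': [0.5373, -0.2093, 0.2329], 'force': [-0.0532, 0.0392, -0.5528], 'torque': [-0.0194, -0.0195, 0.0258], 'grip_width': 0.0598} yaw 100.9 Ftool [ 0.  -0.   0.6] q6 -0.64
```

View pics/w6.png

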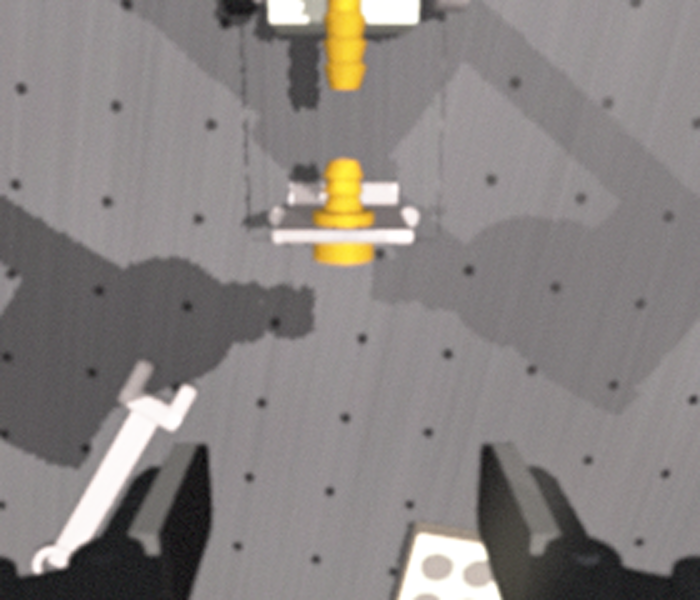

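The view from above shows the elbow barb (tip at (346,88)) in line with the inlet barb (tip at (344,160)), and the bracket square to both. One numeric check of the angle comes next.

Run:
```python
from h import *
d=np.load("w6.npz");p={k:d[k] for k in d}
im=p["image"];hsv=cv2.cvtColor(im,cv2.COLOR_BGR2HSV)
m=(hsv[:,:,1]>140)&(hsv[:,:,2]>90)&(hsv[:,:,0]>10)&(hsv[:,:,0]<40)
out=[]
for v in range(20,172):
    k=np.where(m[v,215:295])[0]
    if len(k)>3: out.append((v,215+(k.min()+k.max())/2,len(k)))
print([(v,c,n) for v,c,n in out][::4])
def line(r,z):
    P=np.array([onz(p,(c,v),z)[:2] for v,c,n in out if r[0]<=v<=r[1]]);mu=P.mean(0);w=np.linalg.svd(P-mu)[2][0];w*=-np.sign(w[1]);
    return mu,np.degrees(np.arctan2(w[1],w[0]))
for n,r in(("elbow barb",(62,95)),("inlet",(124,160))): print(n,line(r,.0815))
a,b=line((62,95),.0815)[0],line((124,160),.0815)[0];print("between",np.degrees(np.arctan2(*(b-a)[::-1])))
st()
```

```text
[(20, np.float64(253.5), 30), (24, np.float64(253.0), 33), (28, np.float64(253.0), 37), (32, np.float64(253.0), 39), (36, np.float64(253.0), 39), (40, np.float64(253.0), 37), (44, np.float64(262.5), 40), (48, np.float64(264.0), 35), (52, np.float64(265.0), 27), (56, np.float64(253.0), 19), (60, np.float64(253.5), 12), (64, np.float64(253.0), 13), (68, np.float64(253.5), 16), (72, np.float64(254.0), 15), (76, np.float64(253.5), 16), (80, np.float64(254.0), 15), (84, np.float64(253.5), 14), (88, np.float64(254.0), 15), (92, np.float64(254.0), 13), (124, np.float64(253.0), 9), (128, np.float64(252.5), 14), (132, np.float64(253.0), 13), (136, np.float64(253.0), 13), (140, np.float64(253.0), 13), (144, np.float64(252.5), 22), (148, np.float64(253.0), 23), (159, np.float64(253.0), 23), (163, np.float64(253.0), 23)]
elbow barb (array([ 0.51806172, -0.10733954]), np.float64(-78.30899520019405))
inlet (array([ 0.52877198, -0.16590398]), np.float64(-79.00745835461652))
between -79.6362793779277
{'time_s': 23.15, 'ee_pos': [0.5373, -0.2087, 0.2331], 'force': [-0.6517, 1.2608, -0.036], 'torque': [0.0338, 0.0288, 0.0086], 'grip_width': 0.0598} yaw 101.0 Ftool [ 1.4 -0.4  0. ] q6 -0.64
```

The barb is within about 1° of the inlet axis and the robot is clear of everything, so I'm handing the job in.

```bash
python3 -c "
from plant import robot
print(robot.finish_job())"
```

```text
the job is handed in; nothing more can be done
None
```

The brass elbow is screwed into the port against the seal and let go, with its barb within about 1° of the inlet; the straight fitting was not touched, and the job is handed in at about 23 s.

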